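# Clear the vial boxes and peel off one sticky tray

### The job

Two vial boxes are standing in the top tray of the nested tray stack: stack them one on the other, squarely, on the third box that stands by itself on the bench, and leave that column standing. Then peel just the top tray off the sticky stack by its corner tab: raise the tab corner first while the opposite corner is still down in the nest, so that the trays below do not come up with it, and only then lift it away. Finish while holding the tray level in the gripper, touching nothing else, centred about 15 cm above the white tile; do not put it down, and leave everything else on the bench alone.

Things in the scene. Friction and masses are not known exactly. Their poses are not given: they have to be found in the camera images.
- tray: the top tray: white formed plastic, open at the top, 0.06 kg. Origin at the centre of its underside. Body 160 (x) x 100 (y) x 22 mm high, floor and walls 3 mm thick; a flat rim 182 x 122 mm all round, its top 22 mm above the underside. An upright pull tab stands on the rim's (+x,+y) corner. It nests in and clings to the tray below until raised about 10 mm
- tray_tab (a point): centre of the top tray's pull tab, at (90, 60, 35) mm in the tray's frame. The tab is an upright fin 36 mm long (along the tray's diagonal, from its centre towards this point), 10 mm thick across that, from 21 to 48 mm above the tray's underside (26 mm above the rim)
- tray_heel (a point): lower outer corner of the top tray oppopoint the tab, at (-80, -50, 0) mm in the tray's frame. Raising the tab so that the tray tilts about this corner takes about 4 N; pulling it straight up takes about 9 N, more than the trays below weigh, so they come along. The next rim is 3 mm below this tray's, so about 0.2 rad of tilt is free before the rims meet
- magazine: grey tray holder fixed to the bench, 200 x 146 mm; origin at the centre of its underside on the bench; x, y axes as the nested trays'. While nested, the top tray's underside is 38 mm above this origin
- stack (a joint): how far the five nested trays below the top one have been raised (m), 0 when down; they weigh 0.57 kg together, are guided straight up and down, and fall back
- box_a: closed brown cardboard vial box with a paper band, 70 (its x) x 54 (its y) x 45 mm high, about 0.15 kg; origin at the centre of its underside. Starts standing on the top tray's floor, its x along the tray's, next to the other
- box_b: closed brown cardboard vial box with a paper band, 70 (its x) x 54 (its y) x 45 mm high, about 0.15 kg; origin at the centre of its underside. As box_a, the other one in the tray
- box_base: closed brown cardboard vial box with a paper band, 70 (its x) x 54 (its y) x 45 mm high, about 0.15 kg; origin at the centre of its underside. Stands by itself on the bench: the bottom of the column
- tile: white ceramic tile fixed on the bench, 150 x 150 x 6 mm high; origin at the centre of its underside
- wash_bottle: white squeeze bottle with bent spout, 68 dia, 145 to the neck's top mm, loose on the bench, a bystander to leave alone; origin at the centre of its underside
- beaker: glass beaker 70 dia, 90 high mm, loose on the bench, a bystander to leave alone; origin at the centre of its underside
- mortar: white porcelain bowl 100 dia, 50 high mm, loose on the bench, a bystander to leave alone; origin at the centre of its underside
- stopper: red-brown rubber stopper 30 dia, 26 high mm, loose on the bench, a bystander to leave alone; origin at the centre of its underside
- vial: small glass vial 24 dia, 50 high mm, loose on the bench, a bystander to leave alone; origin at the centre of its underside
- jar: amber jar 64 dia, 80 high mm, loose on the bench, a bystander to leave alone; origin at the centre of its underside
- pumice: grey scouring block 75 x 55 x 40 mm, loose on the bench, a bystander to leave alone; origin at the centre of its underside
There are look-alikes about, which are no part of the job. Leave any green look-alike of the box_b alone.

How it is judged:
By the outcome, as a careful person would: the job done as asked, in the order asked, and still so for the second after the job is handed in, while the arm keeps its last pose, push and grip.
It also fails if it takes over 70 s, if anything falls off the work surface, if the arm or the gripper's body presses on something with over 40 N, if the wrist force passes 120 N, or if a joint passes its speed limit or range.

### The arm

A 7-joint arm with a two-finger parallel gripper is mounted at the origin on the work surface. World frame = base frame: x ahead of the robot, y to its left, z up, the work surface at z = 0. Lengths are in mm, angles in rad, forces in N, time in s.
With the tool pointing down it reaches from about 400 to 850 mm from the base axis. Payload 10.4 kg.
Tool frame: the origin (TCP) lies between the finger pads; the fingertips stand 14 mm ahead of it and the grasp point (between the pads) lies 5 mm behind it; z points along the fingers, y is the line along which they close (so a half turn about z gives the same grasp; the last joint's range is limited). The gripper opens to 85 mm and grips with 20 to 120 N. Pads are 22 mm wide; open, the fingers measure 114 mm over their backs; the gripper's body (76 mm by 85 mm) begins 54 mm behind the grasp point. The pads swing forward as they close: fully open they stand 13 mm farther back than shut.
Start: joints at [1.155, 0.332, -0.065, 1.46, 0.022, 1.35, -0.088], TCP at [239.257, -577.413, 245.338] pointing down, gripper open.
Joint ranges: [-2.6, 2.6], [-0.5, 2.12], [-1.47, 1.34], [0.16, 2.42], [-1.27, 4.41], [0.06, 2.06], [-2.6, 2.6]. Speed limits (rad/s): [2.22, 2.22, 2.79, 2.79, 3.14, 3.14, 3.14].

### API

Orientations are given as a unit quaternion [w, x, y, z].
In Python, from station import env gives the robot as it stands. The module is installed in compiled form; this text tells all that it offers.
- The arm moves only by the shell command python3 -m creep 'ROWS' [FORCE]. ROWS is a JSON object whose one key "commands" holds a list of rows, each an object of numbers: "jaw": the closure, from 0 (fully open) to 1 (shut); "dx", "dy", "dz": the shift along the tool's x, y, z in units of 25 mm (1.0 is 25 mm); "spin": the turn about the tool's z in units of 6 degrees (1.0 is 6 degrees). A call has 1 to 20 rows; each row is the pose to reach, as a shift and turn from the pose commanded when the call began, along the tool's axes at that moment; what a row does not reach only later rows make up. A row lasts 1/8 s, in which the tool goes at most 62.5 mm and 10.7 degrees, less where a joint would pass 70% of its speed; a pose out of reach is approached as far as the arm can. A call with a gripper value outside its range is refused whole. The fingers move at their own pace and stop on an object; FORCE is the grip in N (left out, the last holds). Time passes only in rows, so rows that repeat a pose let the fingers close. It gives the time, the measured TCP pose, the force, the opening and the grip force at its end, in the units of the state.
- env.read_state(): the state, without advancing time (a new reading comes with each control period).
- env.read_camera(name): name is "scene" or "side" or "wrist"; returns the picture (384x512x3 uint8, blue, green, red); there is no depth.
- env.camera_model(name): a dict with "camera_matrix" (3x3 intrinsics, pixels), "extrinsics" (4x4, takes a point from camera to world coordinates); the wrist camera has in their place "mount" (4x4, takes a point from camera to tool coordinates, whose origin is the TCP and whose axes are the flange's). Camera axes: x right, y up, looking along -z (the intrinsics and any distortion apply to the point x, -y, -z); pixel columns grow to the right and rows downward; lengths in mm; the calibration is good to about 2 mm. A picture is of the moment at which its call begins: read the wrist's pose just before it. camera_model takes no time and is no camera call.
- env.hand_in(): hands the job in; it is judged then, once.
The state is a dict: "t": time; "joint_pos": joint angles; "qd": joint speeds; "joint_torque": joint torques, N m; "tool_pos": TCP position; "ee_rot": TCP orientation; "force": force on the tool from outside, world axes, zero at the start; "moment": the same for the moment, N m; "finger_gap": finger opening in mm; "gripper_force": force on a finger pad.
Only numpy, scipy, OpenCV 4.12 (cv2) and the standard library are available. Lean on these libraries where they do the work, as an engineer would, in place of code of your own. Each camera call takes 0.05 s, during which the arm holds its last target. There are 200 camera calls.

## Working session

There is one attempt and no reset: what is moved stays moved. The work goes in short steps, Python scripts to look and compute and a shell command to move; the robot and the scene stay as the last step left them, time stands still between calls to the robot, and variables do not carry over. Pictures are saved under pics/ and viewed, at most 10 in all, crops included, and the job is handed in when it is done.

```bash
mkdir -p pics; ls; python3 - <<'E'
from station import env
import cv2,numpy as np
s=env.read_state();print({k:np.round(s[k],3).tolist() for k in ('t','tool_pos','ee_rot','finger_gap')})
a=env.read_camera("scene");b=env.read_camera("side")
cv2.imwrite("pics/scene0.png",a);cv2.imwrite("pics/side0.png",b)
for n in("scene","side","wrist"):print(n,{k:np.round(v,3).tolist() for k,v in env.camera_model(n).items()})
E
```

```text
pics
{'t': 0.0, 'tool_pos': [239.105, -577.075, 244.517], 'ee_rot': [-0.001, 0.981, 0.195, -0.0], 'finger_gap': 85.214}
scene {'camera_matrix': [[362.294, 0.0, 262.303], [0.0, 362.294, 192.219], [0.0, 0.0, 1.0]], 'extrinsics': [[0.74, -0.367, 0.563, 1162.206], [0.672, 0.427, -0.605, -700.687], [-0.019, 0.826, 0.563, 693.215], [0.0, 0.0, 0.0, 1.0]]}
side {'camera_matrix': [[348.488, 0.0, 258.738], [0.0, 348.488, 192.728], [0.0, 0.0, 1.0]], 'extrinsics': [[-0.943, 0.24, -0.231, 231.403], [-0.333, -0.679, 0.654, 796.578], [0.0, 0.694, 0.72, 998.097], [0.0, 0.0, 0.0, 1.0]]}
wrist {'camera_matrix': [[285.473, 0.0, 258.199], [0.0, 285.473, 196.819], [0.0, 0.0, 1.0]], 'mount': [[0.001, 0.96, 0.282, 71.059], [1.0, -0.001, -0.0, 0.413], [0.0, 0.282, -0.96, -128.222], [0.0, 0.0, 0.0, 1.0]]}
```

View pics/scene0.png

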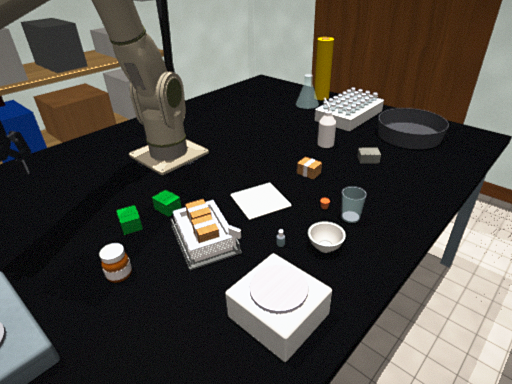

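View pics/side0.png

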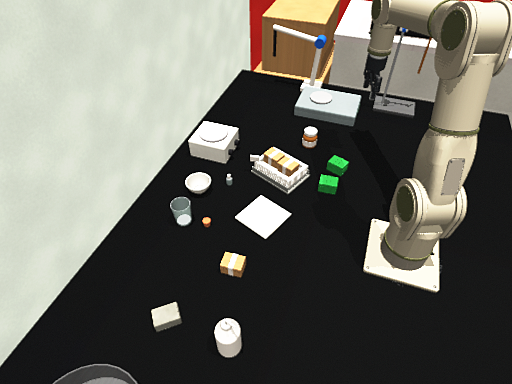

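The scene view shows the tray stack at (205,230) with two banded boxes and its tab at (235,232). The base box is at (310,168), the tile at (262,200) and the green look-alikes at (130,220) and (166,203). The side view shows the stack at (280,168), tab (255,158), base box (233,265) and tile (263,216).

```bash
cat > h.py <<'E'
import numpy as np, cv2
from station import env
from scipy.spatial.transform import Rotation as R
def T(s):
    q=np.array(s['ee_rot']);M=np.eye(4);M[:3,:3]=R.from_quat(q[[1,2,3,0]]).as_matrix();M[:3,3]=s['tool_pos'];return M
def cam(n,s=None):
    c=env.camera_model(n);E=np.array(c['extrinsics']) if 'extrinsics' in c else T(s)@np.array(c['mount'])
    return np.array(c['camera_matrix']),E
def onplane(K,E,px,z):
    px=np.atleast_2d(px).astype(float)
    d=np.c_[(px[:,0]-K[0,2])/K[0,0],-(px[:,1]-K[1,2])/K[1,1],-np.ones(len(px))]@E[:3,:3].T
    return E[:3,3]+d*((z-E[2,3])/d[:,2])[:,None]
def proj(K,E,P):
    c=(np.atleast_2d(P)-E[:3,3])@E[:3,:3]
    return np.c_[K[0,2]+K[0,0]*c[:,0]/-c[:,2],K[1,2]-K[1,1]*c[:,1]/-c[:,2]]
def yaw(s):   # tool x heading, deg
    M=T(s);return np.degrees(np.arctan2(M[1,0],M[0,0]))
def go(target,heading=None):
    """print dx,dy,dz (25 mm units) and spin (6 deg units) for a TCP target and tool-x heading"""
    s=env.read_state();M=T(s);d=M[:3,:3].T@(np.array(target)-s['tool_pos'])/25
    sp=0 if heading is None else -((heading-yaw(s)+90)%180-90)/6
    print('t %.2f pos %s yaw %.1f gap %.1f | dx %.2f dy %.2f dz %.2f spin %.2f'%(s['t'],np.round(s['tool_pos'],1),yaw(s),s['finger_gap'],*d,sp))
def brown(a):
    h=cv2.cvtColor(a,cv2.COLOR_BGR2HSV);return cv2.inRange(h,(8,90,60),(24,255,255))
def white(a):
    h=cv2.cvtColor(a,cv2.COLOR_BGR2HSV);return cv2.inRange(h,(0,0,150),(180,60,255))
def comps(m,amin=30):
    n,l,st,c=cv2.connectedComponentsWithStats(m);return [(st[i].tolist(),c[i].round(1).tolist()) for i in range(1,n) if st[i][4]>=amin]
E
python3 - <<'E'
from h import *
a=cv2.imread('pics/scene0.png');b=cv2.imread('pics/side0.png')
for n,i,pts in(("scene",a,dict(base=(310,164,45),tab=(237,232,73),A=(199,208,86),B=(206,227,86))),("side",b,dict(base=(233,260,45),tab=(255,158,73)))):
    K,E=cam(n)
    for k,(u,v,z) in pts.items():print(n,k,onplane(K,E,(u,v),z).round())
    c=[x for x in comps(white(i),300) if abs(x[1][0]-262)<12 and 190<x[1][1]<230];print(c,[onplane(K,E,x[1],6).round(1) for x in c])
E
```

```text
scene base [[523. 240.  45.]]
scene tab [[ 616. -215.   73.]]
scene A [[ 472. -223.   86.]]
scene B [[ 551. -264.   86.]]
[([231, 183, 60, 36, 1292], [259.9, 200.2])] [array([[499.7,  -1.4,   6. ]])]
side base [[515. 241.  45.]]
side tab [[ 607. -223.   73.]]
[([235, 195, 57, 44, 1302], [262.6, 216.1])] [array([[495.4,   4.7,   6. ]])]
```

```bash
python3 - <<'E'
from h import *
go((512,-243,240),-27)
E
```

```text
t 0.10 pos [ 239.1 -577.1  244.6] yaw 22.5 gap 85.4 | dx 15.20 dy -8.17 dz 0.19 spin 8.25
```

```bash
python3 -m creep '{"commands":[{"jaw":0,"dx":15.2,"dy":-8.2,"dz":0.2,"spin":8.25},{"jaw":0,"dx":15.2,"dy":-8.2,"dz":0.2,"spin":8.25},{"jaw":0,"dx":15.2,"dy":-8.2,"dz":0.2,"spin":8.25},{"jaw":0,"dx":15.2,"dy":-8.2,"dz":0.2,"spin":8.25},{"jaw":0,"dx":15.2,"dy":-8.2,"dz":0.2,"spin":8.25},{"jaw":0,"dx":15.2,"dy":-8.2,"dz":0.2,"spin":8.25},{"jaw":0,"dx":15.2,"dy":-8.2,"dz":0.2,"spin":8.25},{"jaw":0,"dx":15.2,"dy":-8.2,"dz":0.2,"spin":8.25},{"jaw":0,"dx":15.2,"dy":-8.2,"dz":0.2,"spin":8.25},{"jaw":0,"dx":15.2,"dy":-8.2,"dz":0.2,"spin":8.25},{"jaw":0,"dx":15.2,"dy":-8.2,"dz":0.2,"spin":8.25},{"jaw":0,"dx":15.2,"dy":-8.2,"dz":0.2,"spin":8.25}]}'
python3 - <<'E'
from h import *
go((512,-243,240),-27)
s=env.read_state();cv2.imwrite('pics/w1.png',env.read_camera('wrist'));np.save('w1.npy',T(s))
E
```

```text
t: 1.6
tool_pos: [511.4, -243.4, 240.4]
ee_rot: [0.0, 0.972, -0.234, 0.0]
force: [0.4, 0.7, -0.3]
finger_gap: 85.5
gripper_force: 0.0
t 1.60 pos [ 511.4 -243.4  240.4] yaw -27.1 gap 85.5 | dx 0.01 dy -0.03 dz 0.02 spin -0.01
```

View pics/w1.png

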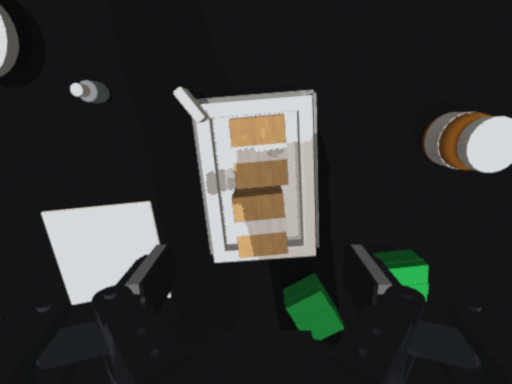

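The wrist view shows the tray upright, tab at upper left (190,105), rim corners near (195,102), (316,92), (317,257) and (212,263). The two boxes are at about (260,150) and (262,220).

```bash
python3 - <<'E'
from h import *
a=cv2.imread('pics/w1.png');cv2.imwrite('pics/w1c.png',cv2.resize(a[80:270,165:335],None,fx=3,fy=3,interpolation=cv2.INTER_CUBIC))
E
```

```text
(no output)
```

View pics/w1c.png

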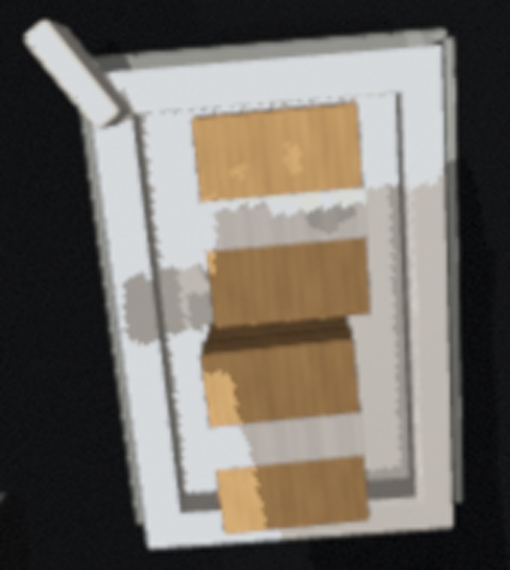

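```bash
python3 - <<'E'
from h import *
M=np.load('w1.npy');c=env.camera_model('wrist');K=np.array(c['camera_matrix']);E=M@np.array(c['mount'])
f=lambda p,z:onplane(K,E,np.array(p)/3+np.array([165,80])-1/3,z)
def rep(n,p,z):
    P=f(p,z)[:,:2];L=np.linalg.norm(np.roll(P,-1,0)-P,axis=1);u=P[3]-P[0]+P[2]-P[1];print(n,P.round(1).tolist(),'L',L.round(1),'c',P.mean(0).round(1),'long axis',np.degrees(np.arctan2(-u[1],-u[0])).round(1))
rep('box1',[(192,115),(357,101),(370,312),(213,327)],86)
rep('box2',[(203,352),(353,340),(368,520),(225,533)],86)
rep('rim',[(92,74),(445,43),(455,525),(148,548)],60)
print('tab top ends',f([(38,28),(112,118)],86).round(1))
E
```

```text
box1 [[583.6, -249.4], [563.6, -298.0], [499.6, -272.2], [519.2, -222.3]] L [52.6 69.  53.6 69.9] c [ 541.5 -260.5] long axis -22.4
box2 [[512.9, -215.0], [493.3, -262.8], [429.3, -238.2], [448.4, -189.2]] L [51.7 68.6 52.5 69.5] c [ 471.  -226.3] long axis -21.5
rim [[611.9, -222.9], [566.0, -334.8], [398.2, -264.6], [445.0, -150.4]] L [120.9 181.9 123.4 182. ] c [ 505.2 -243.2] long axis -23.1
tab top ends [[ 628.  -219.4   86. ]
 [ 594.3 -226.3   86. ]]
```

```bash
python3 - <<'E'
from h import *
go((541.5,-260.5,72),-22.4)
E
```

```text
t 1.65 pos [ 511.5 -243.2  240.4] yaw -27.1 gap 85.5 | dx 1.38 dy 0.07 dz 6.74 spin -0.78
```

```bash
python3 -m creep '{"commands":[{"jaw":0,"dx":1.38,"dy":0.07,"dz":1,"spin":-0.78},{"jaw":0,"dx":1.38,"dy":0.07,"dz":3,"spin":-0.78},{"jaw":0,"dx":1.38,"dy":0.07,"dz":5,"spin":-0.78},{"jaw":0,"dx":1.38,"dy":0.07,"dz":6,"spin":-0.78},{"jaw":0,"dx":1.38,"dy":0.07,"dz":6.72,"spin":-0.78},{"jaw":0,"dx":1.38,"dy":0.07,"dz":6.72,"spin":-0.78},{"jaw":0,"dx":1.38,"dy":0.07,"dz":6.72,"spin":-0.78},{"jaw":1,"dx":1.38,"dy":0.07,"dz":6.72,"spin":-0.78},{"jaw":1,"dx":1.38,"dy":0.07,"dz":6.72,"spin":-0.78},{"jaw":1,"dx":1.38,"dy":0.07,"dz":6.72,"spin":-0.78},{"jaw":1,"dx":1.38,"dy":0.07,"dz":6.72,"spin":-0.78},{"jaw":1,"dx":1.38,"dy":0.07,"dz":6.72,"spin":-0.78}]}' 35
```

```text
t: 3.15
tool_pos: [542.3, -260.1, 73.3]
ee_rot: [0.0, 0.981, -0.194, 0.001]
force: [-1.8, 0.0, 5.7]
finger_gap: 53.4
gripper_force: 37.6
```

```bash
python3 -m creep '{"commands":[{"jaw":1,"dz":-0.3},{"jaw":1,"dz":-0.8},{"jaw":1,"dz":-1.6},{"jaw":1,"dz":-3},{"jaw":1,"dz":-5},{"jaw":1,"dz":-7},{"jaw":1,"dz":-7},{"jaw":1,"dz":-7}]}'
python3 - <<'E'
from h import *
go((436,274,250),-22.4)
E
```

```text
t 3.15 pos [ 542.3 -260.1   73.3] yaw -22.3 gap 53.4 | dx -12.04 dy -18.15 dz -7.09 spin 0.01invalid input at $.commands[0]: expected keys jaw, dx, dy, dz, spin
```

```bash
python3 -m creep '{"commands":[{"jaw":1,"dx":0,"dy":0,"dz":-0.3,"spin":0},{"jaw":1,"dx":0,"dy":0,"dz":-0.9,"spin":0},{"jaw":1,"dx":0,"dy":0,"dz":-2,"spin":0},{"jaw":1,"dx":0,"dy":0,"dz":-4,"spin":0},{"jaw":1,"dx":0,"dy":0,"dz":-6,"spin":0},{"jaw":1,"dx":0,"dy":-1,"dz":-7,"spin":0},{"jaw":1,"dx":-2,"dy":-3,"dz":-7,"spin":0},{"jaw":1,"dx":-3.3,"dy":-5,"dz":-7,"spin":0},{"jaw":1,"dx":-4.6,"dy":-7,"dz":-7,"spin":0},{"jaw":1,"dx":-6,"dy":-9,"dz":-7,"spin":0},{"jaw":1,"dx":-7.3,"dy":-11,"dz":-7,"spin":0},{"jaw":1,"dx":-8.6,"dy":-13,"dz":-7,"spin":0},{"jaw":1,"dx":-10,"dy":-15,"dz":-7,"spin":0},{"jaw":1,"dx":-11.3,"dy":-17,"dz":-7,"spin":0},{"jaw":1,"dx":-12,"dy":-18,"dz":-7,"spin":0},{"jaw":1,"dx":-12,"dy":-18,"dz":-7,"spin":0},{"jaw":1,"dx":-12,"dy":-18,"dz":-7,"spin":0},{"jaw":1,"dx":-12,"dy":-18,"dz":-7,"spin":0}]}'
python3 - <<'E'
from h import *
go((436,274,250),-22.4)
s=env.read_state();a=env.read_camera('wrist');np.save('w2.npy',T(s));cv2.imwrite('pics/w2.png',a)
E
```

```text
t: 5.4
tool_pos: [434.7, 271.1, 248.3]
ee_rot: [-0.0, 0.981, -0.193, 0.0]
force: [-0.1, -0.4, -1.9]
finger_gap: 53.4
gripper_force: 37.3
t 5.40 pos [434.7 271.1 248.3] yaw -22.3 gap 53.4 | dx 0.00 dy -0.13 dz -0.07 spin 0.02
```

View pics/w2.png

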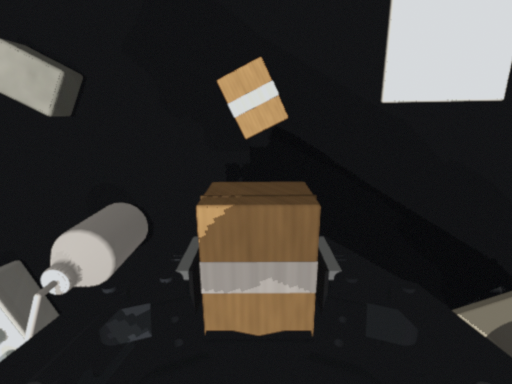

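The base box is at about (253,98) with corners near (218,81), (261,58), (287,118) and (247,138). The held box sits level in the jaws at (260,260).

```bash
python3 - <<'E'
from h import *
a=cv2.imread('pics/w2.png');m=brown(a);m[150:]=0;m[:,:200]=0;m[:,310:]=0
pts=cv2.findNonZero(m);h=cv2.convexHull(pts);p=cv2.approxPolyDP(h,4,True)[:,0];print(p.tolist())
M=np.load('w2.npy');c=env.camera_model('wrist');K=np.array(c['camera_matrix']);E=M@np.array(c['mount'])
P=onplane(K,E,h[:,0],45)[:,:2]
r=cv2.minAreaRect(P.astype(np.float32));print(r)
if len(p)==4:
    Q=onplane(K,E,p,45)[:,:2];print(Q.round(1).tolist(),np.linalg.norm(np.roll(Q,-1,0)-Q,axis=1).round(1),Q.mean(0))
    for i in range(4):
        d=Q[(i+1)%4]-Q[i];print(np.degrees(np.arctan2(d[1],d[0])).round(1))
w=white(a);w[:,:350]=0;w[150:]=0;pt=cv2.convexHull(cv2.findNonZero(w))
print('tile',onplane(K,E,cv2.approxPolyDP(pt,4,True)[:,0],6).round(1).tolist())
E
```

```text
[[287, 118], [246, 139], [216, 80], [261, 57]]
((516.802978515625, 243.64187622070312), (71.02621459960938, 55.548919677734375), 3.9545953273773193)
[[483.6, 215.7], [479.7, 267.2], [549.7, 272.8], [552.3, 219.3]] [51.6 70.3 53.6 68.8] [516.3275565 243.7821435]
94.4
4.6
-87.2
-177.0
tile [[403.6, -41.1, 6.0], [456.3, 97.2, 6.0], [557.2, 59.2, 6.0], [506.2, -65.6, 6.0], [441.1, -56.2, 6.0]]
```

```bash
python3 - <<'E'
from h import *
go((517.2,243.7,78),3.8)
E
```

```text
t 5.45 pos [434.2 272.3 248.5] yaw -22.2 gap 53.7 | dx 3.51 dy -0.18 dz 6.82 spin -4.33
```

```bash
python3 -m creep '{"commands":[{"jaw":1,"dx":1.5,"dy":-0.1,"dz":0,"spin":-1.7},{"jaw":1,"dx":3,"dy":-0.15,"dz":1,"spin":-3.4},{"jaw":1,"dx":3.51,"dy":-0.18,"dz":3,"spin":-4.33},{"jaw":1,"dx":3.51,"dy":-0.18,"dz":4.6,"spin":-4.33},{"jaw":1,"dx":3.51,"dy":-0.18,"dz":5.6,"spin":-4.33},{"jaw":1,"dx":3.51,"dy":-0.18,"dz":5.6,"spin":-4.33},{"jaw":1,"dx":3.51,"dy":-0.18,"dz":5.6,"spin":-4.33}]}'
python3 - <<'E'
from h import *
for i in range(3):go((517.2,243.7,78),3.8);env.read_camera('wrist')
E
```

```text
t: 6.32
tool_pos: [518.7, 241.5, 108.9]
ee_rot: [-0.001, 0.999, 0.032, 0.001]
force: [0.5, 0.7, -1.1]
finger_gap: 53.3
gripper_force: 37.3
t 6.33 pos [518.7 241.5 108.9] yaw 3.7 gap 53.3 | dx -0.06 dy -0.09 dz 1.24 spin -0.02
t 6.38 pos [518.9 241.7 109.1] yaw 3.7 gap 53.3 | dx -0.06 dy -0.08 dz 1.25 spin -0.02
t 6.42 pos [518.9 241.7 109.1] yaw 3.7 gap 53.1 | dx -0.07 dy -0.08 dz 1.24 spin -0.02
```

```bash
python3 -m creep '{"commands":[{"jaw":1,"dx":-0.06,"dy":-0.08,"dz":0.6,"spin":0},{"jaw":1,"dx":-0.06,"dy":-0.08,"dz":1,"spin":0},{"jaw":1,"dx":-0.06,"dy":-0.08,"dz":1.2,"spin":0},{"jaw":1,"dx":-0.06,"dy":-0.08,"dz":1.25,"spin":0},{"jaw":1,"dx":-0.06,"dy":-0.08,"dz":1.25,"spin":0}]}'
```

```text
t: 7.1
tool_pos: [515.9, 243.0, 77.5]
ee_rot: [0.0, 0.999, 0.032, -0.001]
force: [-11.5, -5.3, 20.5]
finger_gap: 53.6
gripper_force: 39.9
```

```bash
python3 -m creep '{"commands":[{"jaw":1,"dx":0.03,"dy":0,"dz":-0.06,"spin":0},{"jaw":1,"dx":0.03,"dy":0,"dz":-0.06,"spin":0}]}'
```

```text
t: 7.35
tool_pos: [517.3, 243.2, 77.4]
ee_rot: [0.0, 0.999, 0.032, 0.0]
force: [-0.4, -0.7, 1.8]
finger_gap: 53.1
gripper_force: 37.8
```

Light contact. I'll release, rise, then look from above.

```bash
python3 -m creep '{"commands":[{"jaw":0.6,"dx":0,"dy":0,"dz":0,"spin":0},{"jaw":0.2,"dx":0,"dy":0,"dz":0,"spin":0},{"jaw":0,"dx":0,"dy":0,"dz":0,"spin":0},{"jaw":0,"dx":0,"dy":0,"dz":-0.5,"spin":0},{"jaw":0,"dx":0,"dy":0,"dz":-2,"spin":0},{"jaw":0,"dx":0,"dy":0,"dz":-4,"spin":0},{"jaw":0,"dx":0,"dy":0,"dz":-6,"spin":0},{"jaw":0,"dx":-1,"dy":0,"dz":-7,"spin":0},{"jaw":0,"dx":-1.5,"dy":0,"dz":-7,"spin":0},{"jaw":0,"dx":-1.5,"dy":0,"dz":-7,"spin":0}]}'
python3 - <<'E'
from h import *
go((471,-226.3,250),-22)
s=env.read_state();a=env.read_camera('wrist');np.save('w3.npy',T(s))
K,E=cam('wrist',s)
print(proj(K,E,[(516.8,243.6,90)]))
cv2.imwrite('pics/w3.png',a[40:340,130:390]); cv2.imwrite('pics/w3full.png',a)
E
```

```text
t: 8.6
tool_pos: [479.0, 240.8, 252.3]
ee_rot: [0.0, 0.999, 0.032, -0.0]
force: [0.4, -0.3, -0.1]
finger_gap: 85.2
gripper_force: 0.0
t 8.60 pos [479.  240.8 252.3] yaw 3.7 gap 85.2 | dx -1.53 dy 18.62 dz 0.09 spin 4.28
[[257.2903047  147.40599192]]
```

View pics/w3.png

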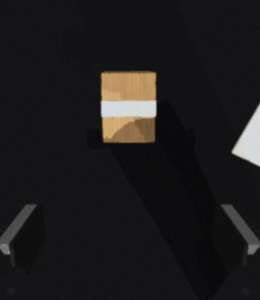

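The box sits squarely on the base; its top face spans (232..287, 112..182) in the full image and only its own outline shows.

```bash
python3 - <<'E'
from h import *
a=cv2.imread('pics/w3full.png');m=brown(a);m[200:]=0;m[:,:200]=0;m[:,310:]=0
M=np.load('w3.npy');c=env.camera_model('wrist');K=np.array(c['camera_matrix']);E=M@np.array(c['mount'])
h=cv2.convexHull(cv2.findNonZero(m));p=cv2.approxPolyDP(h,4,True)[:,0];print(p.tolist())
print(cv2.minAreaRect(onplane(K,E,h[:,0],90)[:,:2].astype(np.float32)))
E
python3 -m creep '{"commands":[{"jaw":0,"dx":-0.2,"dy":2,"dz":0,"spin":0},{"jaw":0,"dx":-0.4,"dy":4.3,"dz":0,"spin":0},{"jaw":0,"dx":-0.6,"dy":6.7,"dz":0,"spin":0.5},{"jaw":0,"dx":-0.8,"dy":9,"dz":0,"spin":1},{"jaw":0,"dx":-1,"dy":11.4,"dz":0,"spin":2},{"jaw":0,"dx":-1.2,"dy":13.8,"dz":0,"spin":3},{"jaw":0,"dx":-1.4,"dy":16.2,"dz":0,"spin":4.25},{"jaw":0,"dx":-1.53,"dy":18.6,"dz":0,"spin":4.25},{"jaw":0,"dx":-1.53,"dy":18.6,"dz":0,"spin":4.25},{"jaw":0,"dx":-1.53,"dy":18.6,"dz":3,"spin":4.25},{"jaw":0,"dx":-1.53,"dy":18.6,"dz":5,"spin":4.25},{"jaw":0,"dx":-1.53,"dy":18.6,"dz":5,"spin":4.25},{"jaw":0,"dx":-1.53,"dy":18.6,"dz":5,"spin":4.25}]}'
python3 - <<'E'
from h import *
go((471,-226.3,75),-22)
E
```

```text
[[285, 112], [284, 181], [234, 182], [231, 113]]
((516.5390625, 242.58175659179688), (71.03631591796875, 55.33830261230469), 3.747093439102173)
t: 10.28
tool_pos: [472.2, -226.0, 129.3]
ee_rot: [0.0, 0.982, -0.189, 0.001]
force: [1.0, 0.1, -0.8]
finger_gap: 85.5
gripper_force: 0.0
t 10.28 pos [ 472.2 -226.   129.3] yaw -21.8 gap 85.5 | dx -0.04 dy 0.03 dz 2.17 spin 0.03
```

```bash
python3 -m creep '{"commands":[{"jaw":0,"dx":-0.04,"dy":0.03,"dz":1.2,"spin":0},{"jaw":0,"dx":-0.04,"dy":0.03,"dz":2,"spin":0},{"jaw":0,"dx":-0.04,"dy":0.03,"dz":2.17,"spin":0},{"jaw":0,"dx":-0.04,"dy":0.03,"dz":2.17,"spin":0},{"jaw":1,"dx":-0.04,"dy":0.03,"dz":2.17,"spin":0},{"jaw":1,"dx":-0.04,"dy":0.03,"dz":2.17,"spin":0},{"jaw":1,"dx":-0.04,"dy":0.03,"dz":2.17,"spin":0},{"jaw":1,"dx":-0.04,"dy":0.03,"dz":2.17,"spin":0},{"jaw":1,"dx":-0.04,"dy":0.03,"dz":2.17,"spin":0}]}' 35
python3 - <<'E'
from h import *
go((516.8,243.1,250),3.8)
E
```

```text
t: 11.4
tool_pos: [470.7, -226.2, 74.5]
ee_rot: [-0.0, 0.982, -0.189, 0.001]
force: [-2.1, 0.9, 7.7]
finger_gap: 53.4
gripper_force: 36.2
t 11.40 pos [ 470.7 -226.2   74.5] yaw -21.8 gap 53.4 | dx -5.26 dy -18.11 dz -7.02 spin -4.27
```

```bash
python3 -m creep '{"commands":[{"jaw":1,"dx":0,"dy":0,"dz":-0.3,"spin":0},{"jaw":1,"dx":0,"dy":0,"dz":-0.9,"spin":0},{"jaw":1,"dx":0,"dy":0,"dz":-2,"spin":0},{"jaw":1,"dx":0,"dy":0,"dz":-4,"spin":0},{"jaw":1,"dx":0,"dy":0,"dz":-5.5,"spin":0},{"jaw":1,"dx":0,"dy":-1.5,"dz":-6,"spin":0},{"jaw":1,"dx":-1,"dy":-3.7,"dz":-6,"spin":-0.5},{"jaw":1,"dx":-1.7,"dy":-6,"dz":-6,"spin":-1},{"jaw":1,"dx":-2.4,"dy":-8.2,"dz":-6,"spin":-1.8},{"jaw":1,"dx":-3.1,"dy":-10.5,"dz":-6,"spin":-2.6},{"jaw":1,"dx":-3.8,"dy":-12.7,"dz":-6,"spin":-3.4},{"jaw":1,"dx":-4.5,"dy":-15,"dz":-6,"spin":-4.27},{"jaw":1,"dx":-5,"dy":-17,"dz":-6,"spin":-4.27},{"jaw":1,"dx":-5.26,"dy":-18.1,"dz":-6,"spin":-4.27},{"jaw":1,"dx":-5.26,"dy":-18.1,"dz":-6,"spin":-4.27},{"jaw":1,"dx":-5.26,"dy":-18.1,"dz":-5,"spin":-4.27},{"jaw":1,"dx":-5.26,"dy":-18.1,"dz":-3.2,"spin":-4.27},{"jaw":1,"dx":-5.26,"dy":-18.1,"dz":-3.2,"spin":-4.27},{"jaw":1,"dx":-5.26,"dy":-18.1,"dz":-3.2,"spin":-4.27}]}'
python3 - <<'E'
from h import *
env.read_camera('wrist');go((516.8,243.1,124.5),3.8)
E
```

```text
t: 13.78
tool_pos: [517.1, 242.6, 155.3]
ee_rot: [-0.0, 0.999, 0.033, 0.001]
force: [0.7, 0.6, -1.4]
finger_gap: 53.0
gripper_force: 38.0
t 13.82 pos [517.4 242.9 155.7] yaw 3.7 gap 53.0 | dx -0.03 dy -0.01 dz 1.25 spin -0.01
```

```bash
python3 -m creep '{"commands":[{"jaw":1,"dx":-0.02,"dy":0,"dz":0.6,"spin":0},{"jaw":1,"dx":-0.02,"dy":0,"dz":1,"spin":0},{"jaw":1,"dx":-0.02,"dy":0,"dz":1.15,"spin":0},{"jaw":1,"dx":-0.02,"dy":0,"dz":1.2,"spin":0},{"jaw":1,"dx":-0.02,"dy":0,"dz":1.23,"spin":0},{"jaw":1,"dx":-0.02,"dy":0,"dz":1.23,"spin":0}]}'
```

```text
t: 14.58
tool_pos: [516.1, 243.0, 123.6]
ee_rot: [-0.0, 0.999, 0.033, 0.0]
force: [-3.3, -2.1, 8.3]
finger_gap: 53.3
gripper_force: 39.1
```

```bash
python3 -m creep '{"commands":[{"jaw":1,"dx":0.01,"dy":0,"dz":-0.03,"spin":0},{"jaw":0.6,"dx":0.01,"dy":0,"dz":-0.03,"spin":0},{"jaw":0.2,"dx":0.01,"dy":0,"dz":-0.03,"spin":0},{"jaw":0,"dx":0.01,"dy":0,"dz":-0.03,"spin":0},{"jaw":0,"dx":0,"dy":0,"dz":-0.5,"spin":0},{"jaw":0,"dx":0,"dy":0,"dz":-2,"spin":0},{"jaw":0,"dx":0,"dy":0,"dz":-4,"spin":0},{"jaw":0,"dx":0,"dy":0,"dz":-5.5,"spin":0},{"jaw":0,"dx":-1,"dy":0,"dz":-5.5,"spin":0},{"jaw":0,"dx":-1.5,"dy":0,"dz":-5.5,"spin":0},{"jaw":0,"dx":-1.5,"dy":0,"dz":-5.5,"spin":0}]}'
python3 - <<'E'
from h import *
go((611,-222.5,200),11.3)
s=env.read_state();a=env.read_camera('wrist');K,E=cam('wrist',s);cv2.imwrite('pics/w4.png',a)
cv2.imwrite('pics/side4.png',env.read_camera('side'))
m=brown(a);m[230:]=0;m[:,:180]=0;m[:,330:]=0
h=cv2.convexHull(cv2.findNonZero(m));print(cv2.approxPolyDP(h,4,True)[:,0].tolist())
print(cv2.minAreaRect(onplane(K,E,h[:,0],135)[:,:2].astype(np.float32)))
E
```

```text
t: 15.95
tool_pos: [477.8, 240.5, 260.2]
ee_rot: [-0.0, 0.999, 0.033, 0.0]
force: [0.0, 1.1, 0.1]
finger_gap: 85.0
gripper_force: 0.0
t 15.95 pos [477.8 240.5 260.2] yaw 3.8 gap 85.0 | dx 4.08 dy 18.83 dz 2.41 spin -1.24
[[288, 110], [287, 190], [230, 190], [227, 111]]
((516.29345703125, 242.69859313964844), (70.48312377929688, 54.71659851074219), 4.0747270584106445)
```

```bash
python3 -m creep '{"commands":[{"jaw":0,"dx":0.4,"dy":2,"dz":0,"spin":0},{"jaw":0,"dx":0.9,"dy":4.3,"dz":0,"spin":0},{"jaw":0,"dx":1.4,"dy":6.6,"dz":0,"spin":-0.4},{"jaw":0,"dx":1.9,"dy":9,"dz":0,"spin":-0.8},{"jaw":0,"dx":2.4,"dy":11.3,"dz":0,"spin":-1.2},{"jaw":0,"dx":2.9,"dy":13.6,"dz":0.5,"spin":-1.25},{"jaw":0,"dx":3.5,"dy":16,"dz":1,"spin":-1.25},{"jaw":0,"dx":4.1,"dy":18.8,"dz":1.5,"spin":-1.25},{"jaw":0,"dx":4.1,"dy":18.8,"dz":1.5,"spin":-1.25},{"jaw":0,"dx":4.1,"dy":18.8,"dz":1.5,"spin":-1.25},{"jaw":0,"dx":4.1,"dy":18.8,"dz":1.5,"spin":-1.25}]}'
python3 - <<'E'
from h import *
go((611,-222.5,200),11.3)
s=env.read_state();a=env.read_camera('wrist');np.save('w5.npy',T(s));cv2.imwrite('pics/w5.png',a)
K,E=cam('wrist',s);print(proj(K,E,[(611.3,-222.2,86),(505.2,-243.2,60)]))
E
```

```text
t: 17.42
tool_pos: [612.2, -220.0, 222.7]
ee_rot: [-0.0, 0.995, 0.099, 0.0]
force: [0.6, 0.2, -0.2]
finger_gap: 85.6
gripper_force: 0.0
t 17.43 pos [ 612.2 -220.   222.7] yaw 11.4 gap 85.6 | dx -0.07 dy 0.09 dz 0.91 spin 0.02
[[259.8037455  191.59571173]
 [259.13928213 275.95495282]]
```

View pics/w5.png

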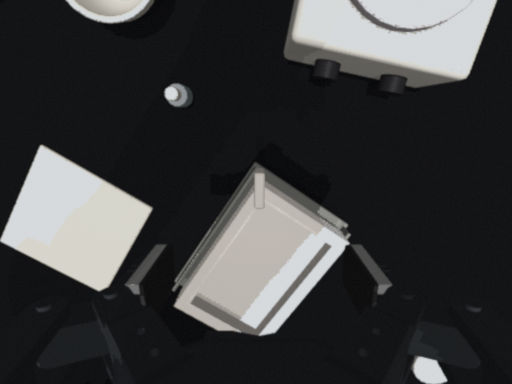

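The tab's top edge is at (259,173–207), within 3 px of where I predicted it, so the tray has not moved.

```bash
python3 - <<'E'
from h import *
go((619,-220.4,77),11.3)
E
```

```text
t 17.48 pos [ 612.2 -219.9  222.9] yaw 11.4 gap 85.5 | dx 0.26 dy 0.08 dz 5.84 spin 0.02
```

```bash
python3 -m creep '{"commands":[{"jaw":0,"dx":0.26,"dy":0.08,"dz":1.5,"spin":0},{"jaw":0,"dx":0.26,"dy":0.08,"dz":3.5,"spin":0},{"jaw":0,"dx":0.26,"dy":0.08,"dz":5,"spin":0},{"jaw":0,"dx":0.26,"dy":0.08,"dz":5.6,"spin":0},{"jaw":0,"dx":0.26,"dy":0.08,"dz":5.8,"spin":0},{"jaw":0,"dx":0.26,"dy":0.08,"dz":5.8,"spin":0}]}' 20
python3 - <<'E'
from h import *
env.read_camera('wrist');go((619,-220.4,77),11.3)
E
```

```text
t: 18.23
tool_pos: [619.3, -222.4, 79.0]
ee_rot: [0.0, 0.995, 0.099, 0.001]
force: [0.4, 0.0, 0.2]
finger_gap: 86.0
gripper_force: 0.0
t 18.27 pos [ 619.3 -222.6   79.2] yaw 11.3 gap 85.0 | dx 0.00 dy -0.09 dz 0.09 spin -0.00
```

```bash
python3 -m creep '{"commands":[{"jaw":0,"dx":0,"dy":-0.09,"dz":0.06,"spin":0},{"jaw":1,"dx":0,"dy":-0.09,"dz":0.06,"spin":0},{"jaw":1,"dx":0,"dy":-0.09,"dz":0.06,"spin":0},{"jaw":1,"dx":0,"dy":-0.09,"dz":0.06,"spin":0},{"jaw":1,"dx":0,"dy":-0.09,"dz":0.06,"spin":0},{"jaw":1,"dx":0,"dy":-0.09,"dz":0.06,"spin":0},{"jaw":1,"dx":0,"dy":-0.09,"dz":0.06,"spin":0},{"jaw":1,"dx":0,"dy":-0.09,"dz":0.06,"spin":0},{"jaw":1,"dx":0,"dy":-0.09,"dz":0.06,"spin":0}]}' 20
```

```text
t: 19.4
tool_pos: [617.9, -220.2, 76.1]
ee_rot: [-0.0, 0.995, 0.098, -0.0]
force: [-2.2, 2.1, 2.5]
finger_gap: 9.7
gripper_force: 23.2
```

```bash
python3 -m creep '{"commands":[{"jaw":1,"dx":0,"dy":0,"dz":-0.08,"spin":0},{"jaw":1,"dx":-0.02,"dy":0,"dz":-0.16,"spin":0},{"jaw":1,"dx":-0.05,"dy":0,"dz":-0.24,"spin":0},{"jaw":1,"dx":-0.07,"dy":0,"dz":-0.32,"spin":0}]}' 20
python3 - <<'E'
from h import *
s=env.read_state();a=env.read_camera('wrist');np.save('w6.npy',T(s));cv2.imwrite('pics/w6.png',a)
E
python3 -m creep '{"commands":[{"jaw":1,"dx":-0.03,"dy":0,"dz":-0.1,"spin":0},{"jaw":1,"dx":-0.05,"dy":0,"dz":-0.2,"spin":0},{"jaw":1,"dx":-0.08,"dy":0,"dz":-0.3,"spin":0},{"jaw":1,"dx":-0.1,"dy":0,"dz":-0.4,"spin":0}]}' 20
python3 - <<'E'
from h import *
s=env.read_state();a=env.read_camera('wrist');np.save('w7.npy',T(s));cv2.imwrite('pics/w7.png',a)
b=cv2.imread('pics/w6.png');cv2.imwrite('pics/w67.png',np.hstack([b[60:,130:390],a[60:,130:390]]))
E
```

```text
t: 19.9
tool_pos: [616.2, -220.5, 84.1]
ee_rot: [-0.0, 0.995, 0.098, -0.0]
force: [-0.5, 0.4, -4.9]
finger_gap: 9.4
gripper_force: 22.0
t: 20.45
tool_pos: [614.0, -220.7, 94.3]
ee_rot: [-0.0, 0.995, 0.099, 0.0]
force: [-0.6, 3.3, -1.7]
finger_gap: 9.3
gripper_force: 22.2
```

View pics/w67.png

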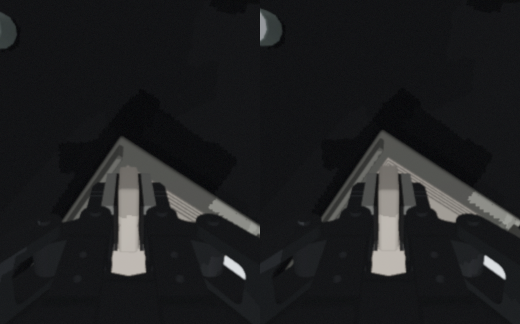

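Both wrist crops show the fin held in the pads at about (125,215) and (385,215). The pull peaked at 4.9 N, then fell to 1.7 N, so the tray is peeling. I'll continue along the arc.

```bash
python3 -m creep '{"commands":[{"jaw":1,"dx":-0.03,"dy":0,"dz":-0.1,"spin":0},{"jaw":1,"dx":-0.06,"dy":0,"dz":-0.2,"spin":0},{"jaw":1,"dx":-0.09,"dy":0,"dz":-0.3,"spin":0},{"jaw":1,"dx":-0.12,"dy":0,"dz":-0.4,"spin":0},{"jaw":1,"dx":-0.14,"dy":0,"dz":-0.45,"spin":0}]}' 20
python3 - <<'E'
from h import *
K,E=cam('scene');a=env.read_camera('scene');K2,E2=cam('side');b=env.read_camera('side')
cv2.imwrite('pics/sc8.png',a)
cv2.imwrite('pics/v8.png',np.hstack([cv2.resize(a[170:290,140:270],None,fx=3,fy=3,interpolation=2),cv2.resize(b[110:230,220:350],None,fx=3,fy=3,interpolation=2)]))
E
```

```text
t: 21.12
tool_pos: [610.4, -222.1, 105.6]
ee_rot: [0.0, 0.995, 0.098, 0.0]
force: [0.3, 1.6, -2.0]
finger_gap: 9.7
gripper_force: 22.3
```

View pics/v8.png

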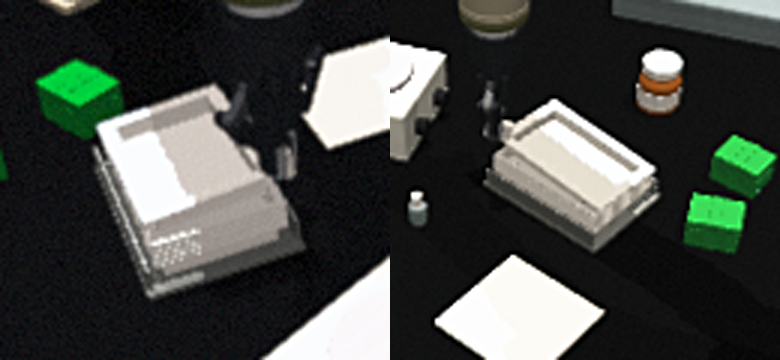

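The views show the tab corner raised and the tray tilted about 0.14 rad, with the heel down in the nest and the lower trays still seated. Next I lift it clear with a firmer grip.

```bash
python3 -m creep '{"commands":[{"jaw":1,"dx":0,"dy":0,"dz":0,"spin":0},{"jaw":1,"dx":0,"dy":0,"dz":0,"spin":0},{"jaw":1,"dx":0,"dy":0,"dz":-0.15,"spin":0},{"jaw":1,"dx":0,"dy":0,"dz":-0.3,"spin":0},{"jaw":1,"dx":0,"dy":0,"dz":-0.45,"spin":0},{"jaw":1,"dx":0,"dy":0,"dz":-0.6,"spin":0}]}' 60
python3 - <<'E'
from h import *
env.read_camera('scene');s=env.read_state();print(np.round(s['force'],1),np.round(s['moment'],2))
E
```

```text
t: 21.98
tool_pos: [610.3, -222.3, 120.8]
ee_rot: [0.0, 0.995, 0.098, -0.0]
force: [0.3, -0.2, -1.0]
finger_gap: 8.8
gripper_force: 62.5
[ 0.7  0.  -0.1] [-0.03 -0.05 -0.01]
```

```bash
python3 -m creep '{"commands":[{"jaw":1,"dx":0,"dy":0,"dz":-0.3,"spin":0},{"jaw":1,"dx":0,"dy":0,"dz":-0.6,"spin":0},{"jaw":1,"dx":0,"dy":0,"dz":-0.8,"spin":0},{"jaw":1,"dx":-0.2,"dy":0,"dz":-0.8,"spin":0},{"jaw":1,"dx":-0.42,"dy":0,"dz":-0.8,"spin":0},{"jaw":1,"dx":-0.42,"dy":0,"dz":-0.8,"spin":0}]}' 30
python3 - <<'E'
from h import *
env.read_camera('scene');go((600.5,-224,124.6),11.3)
cv2.imwrite('pics/sc9.png',env.read_camera('scene'));cv2.imwrite('pics/sd9.png',env.read_camera('side'))
E
```

```text
t: 22.78
tool_pos: [599.4, -224.2, 140.2]
ee_rot: [-0.0, 0.995, 0.098, -0.0]
force: [-0.2, 0.9, -0.7]
finger_gap: 8.6
gripper_force: 62.5
t 22.82 pos [ 599.8 -223.9  140.2] yaw 11.3 gap 8.8 | dx 0.03 dy 0.01 dz 0.62 spin -0.01
```

```bash
python3 -m creep '{"commands":[{"jaw":1,"dx":0.03,"dy":0,"dz":0.3,"spin":0},{"jaw":1,"dx":0.03,"dy":0,"dz":0.6,"spin":0},{"jaw":1,"dx":0.05,"dy":0,"dz":0.7,"spin":0},{"jaw":1,"dx":0.08,"dy":0,"dz":0.8,"spin":0},{"jaw":1,"dx":0.11,"dy":0,"dz":0.9,"spin":0},{"jaw":1,"dx":0.13,"dy":0,"dz":1.0,"spin":0}]}'
python3 - <<'E'
from h import *
env.read_camera('scene');s=env.read_state();print(np.round(s['tool_pos'],1),np.round(s['force'],1),np.round(s['moment'],2))
E
```

```text
t: 23.68
tool_pos: [603.5, -223.2, 115.3]
ee_rot: [0.0, 0.995, 0.098, 0.0]
force: [-0.5, 0.4, -1.2]
finger_gap: 9.0
gripper_force: 62.5
[ 603.3 -223.1  114.9] [ 0.1  0.2 -0.8] [ 0.03 -0.02  0.02]
```

```bash
python3 - <<'E'
from h import *
a=env.read_camera('scene');b=env.read_camera('side')
cv2.imwrite('pics/sc10.png',a);cv2.imwrite('pics/sd10.png',b)
r=lambda i:cv2.resize(i,None,fx=3,fy=3,interpolation=2)
s9,d9=cv2.imread('pics/sc9.png'),cv2.imread('pics/sd9.png')
cv2.imwrite('pics/v10.png',np.vstack([np.hstack([r(a[185:280,150:265]),r(b[115:210,240:355])]),np.hstack([r(s9[185:280,150:265]),r(d9[115:210,240:355])])]))
E
```

```text
(no output)
```

View pics/v10.png

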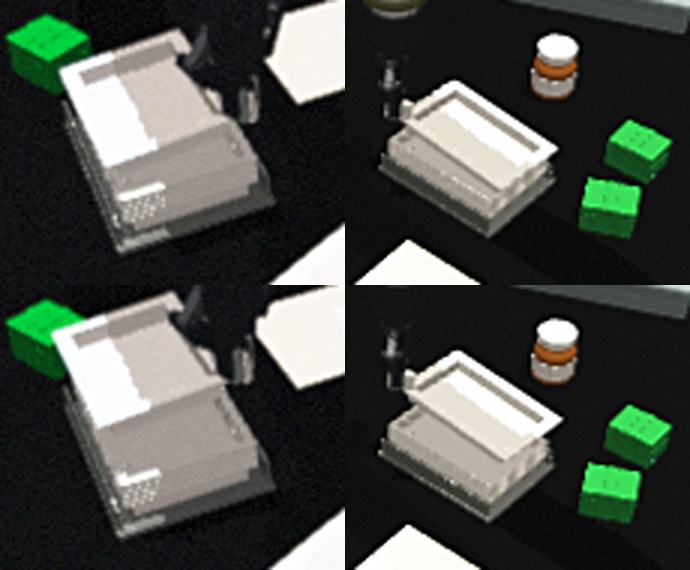

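```bash
cat >> h.py <<'E'
def tri(p,q):
    Ms=[]
    for n in('scene','side'):
        K,E=cam(n);K=K.copy();W=np.linalg.inv(E);F=np.diag([1,-1,-1.]);Ms.append(K@F@W[:3])
    X=cv2.triangulatePoints(Ms[0],Ms[1],np.array(p,float).T,np.array(q,float).T);return (X[:3]/X[3]).T
E
python3 - <<'E'
from h import *
sc=lambda P:np.array(P)/3+[150,185]; sd=lambda P:(np.array(P)-[345,0])/3+[240,115]
print('now heel,+x-y,-x+y\n',tri(sc([(62,68),(105,165),(182,32)]),sd([(555,152),(455,82),(500,190)])).round(1))
d=np.array([0,285])
print('sc9\n',tri(sc(np.array([(52,330),(97,428),(178,293)])-d),sd(np.array([(563,418),(460,350),(510,458)])-d)).round(1))
E
```

```text
now heel,+x-y,-x+y
 [[ 385.9 -260.2   66.3]
 [ 550.5 -333.    87. ]
 [ 435.5 -152.    75.7]]
sc9
 [[ 381.4 -265.    95.4]
 [ 547.6 -336.9  113.1]
 [ 428.8 -152.7  103.9]]
```

The upper row shows the tray tilted about 0.13 rad with its heel close over the stack. Triangulation puts the heel's underside near z 45, with no contact felt. I'll rest the underside on the stack's rim farther out to level the tray in the grip.

```bash
python3 -m creep '{"commands":[{"jaw":1,"dx":0,"dy":0,"dz":-0.5,"spin":0},{"jaw":1,"dx":0,"dy":0,"dz":-1,"spin":0},{"jaw":1,"dx":-0.4,"dy":0,"dz":-1,"spin":0},{"jaw":1,"dx":-0.8,"dy":0,"dz":-1,"spin":0},{"jaw":1,"dx":-0.8,"dy":0,"dz":-0.8,"spin":0},{"jaw":1,"dx":-0.8,"dy":0,"dz":-0.6,"spin":0},{"jaw":1,"dx":-0.8,"dy":0,"dz":-0.5,"spin":0},{"jaw":1,"dx":-0.8,"dy":0,"dz":-0.4,"spin":0},{"jaw":1,"dx":-0.8,"dy":0,"dz":-0.3,"spin":0}]}'
python3 - <<'E'
from h import *
env.read_camera('scene');s=env.read_state();print(np.round(s['tool_pos'],1),np.round(s['force'],1),np.round(s['moment'],2))
E
python3 -m creep '{"commands":[{"jaw":1,"dx":0.02,"dy":0,"dz":0.1,"spin":0},{"jaw":1,"dx":0.05,"dy":0,"dz":0.2,"spin":0},{"jaw":1,"dx":0.07,"dy":0,"dz":0.3,"spin":0}]}'
python3 - <<'E'
from h import *
env.read_camera('scene');s=env.read_state();print(np.round(s['tool_pos'],1),np.round(s['force'],1),np.round(s['moment'],2))
E
```

```text
t: 24.95
tool_pos: [583.8, -227.1, 122.6]
ee_rot: [0.0, 0.995, 0.098, -0.0]
force: [0.2, 0.1, -0.3]
finger_gap: 9.1
gripper_force: 62.5
[ 583.6 -227.   122.3] [-0.1  0.5 -1.6] [ 0.03 -0.01  0.03]
t: 25.38
tool_pos: [585.5, -226.7, 115.2]
ee_rot: [0.0, 0.995, 0.098, 0.0]
force: [-0.8, -0.4, -1.1]
finger_gap: 8.5
gripper_force: 62.5
[ 585.4 -226.6  114.8] [-0.4  0.5 -1.1] [ 0.02 -0.1   0.01]
```

```bash
cat >> h.py <<'E'
DIAG=np.degrees(np.arctan2(60,90))
def corners(tcp,heading,tilt=0.,z=22):
    """rim corners tab,+x-y,heel,-x+y in world; grip point 8 mm out on the diagonal, TCP 38 above underside"""
    a=np.radians(heading);u=np.array([np.cos(a),np.sin(a)]);b=np.radians(heading-DIAG);ex=np.array([np.cos(b),np.sin(b)]);ey=np.array([-ex[1],ex[0]])
    C=np.array(tcp[:2])-u*(np.hypot(90,60)+7)
    P=np.array([C+x*ex+y*ey for x,y in((91,61),(91,-61),(-91,-61),(-91,61))]);
    return np.c_[P,tcp[2]-38+z+((P-np.array(tcp[:2]))@u)*tilt]
E
python3 - <<'E'
from h import *
bg={n:cv2.dilate(cv2.inRange(cv2.imread(f'pics/{f}.png').max(2),60,255),np.ones((5,5))) for n,f in(('scene','sc10'),('side','sd10'))}
res=[]
for x in range(480,760,40):
  for y in range(-400,420,40):
    for z in (200,260,320):
      for hd in (11,41,-20,71,-50):
        if np.hypot(x,y)>760: continue
        o=0
        for n in bg:
            K,E=cam(n);h=proj(K,E,np.vstack([corners((x,y,z),hd),corners((x,y,z),hd,.15,0)]))
            if h.min()<5 or h[:,0].max()>506 or h[:,1].max()>378:o=9e9;break
            m=np.zeros((384,512),np.uint8);cv2.fillConvexPoly(m,cv2.convexHull(h.astype(np.int32)),255);o+=np.count_nonzero(m&bg[n])
        res.append((o,x,y,z,hd))
print(sorted(res)[:12])
print(len([1 for r in res if r[0]<30]))
for r in sorted(res,key=lambda r:r[0]+ 2*np.hypot(r[1]-585,r[2]+226))[:4]:print(r)
E
```

```text
Traceback (most recent call last):
  File "h.py", line 7, in cam
    c=env.camera_model(n);E=np.array(c['extrinsics']) if 'extrinsics' in c else T(s)@np.array(c['mount'])
ValueError: time passes only in moves, steps and waits
```

```bash
python3 - <<'E'
from h import *
bg={n:cv2.dilate(cv2.inRange(cv2.imread(f'pics/{f}.png').max(2),60,255),np.ones((5,5))) for n,f in(('scene','sc10'),('side','sd10'))}
C={n:cam(n) for n in bg}
res=[]
for x in range(480,760,40):
  for y in range(-400,420,40):
    for z in (200,260,320):
      for hd in (11,41,-20,71,-50):
        if np.hypot(x,y)>760: continue
        o=0
        for n in bg:
            h=proj(*C[n],np.vstack([corners((x,y,z),hd),corners((x,y,z),hd,.15,0)]))
            if h.min()<5 or h[:,0].max()>506 or h[:,1].max()>378:o=9e9;break
            m=np.zeros((384,512),np.uint8);cv2.fillConvexPoly(m,cv2.convexHull(h.astype(np.int32)),255);o+=np.count_nonzero(m&bg[n])
        res.append((o,x,y,z,hd))
print(sorted(res)[:8])
for r in sorted(res,key=lambda r:r[0]+ 2*np.hypot(r[1]-585,r[2]+226))[:4]:print(r)
E
```

```text
[(np.int64(290), 480, 240, 200, -20), (np.int64(343), 480, 280, 200, -20), (np.int64(362), 480, 320, 200, 11), (np.int64(410), 480, 280, 200, 11), (np.int64(491), 480, 200, 200, -20), (np.int64(554), 480, 360, 200, 11), (np.int64(560), 480, 320, 200, -20), (np.int64(581), 480, 240, 200, 11)]
(np.int64(750), 680, -40, 200, -20)
(np.int64(877), 480, -360, 200, 11)
(np.int64(834), 640, -40, 200, -20)
(np.int64(290), 480, 240, 200, -20)
```

```bash
cat >> h.py <<'E'
def tray_corners(a,b,tcp,heading,tilt):
    """extreme bright pixel near each predicted rim corner in both views -> triangulated heel,+x-y,-x+y"""
    P=corners(tcp,heading,tilt);out=[]
    for n,im in(('scene',a),('side',b)):
        K,E=cam(n);px=proj(K,E,P);c=px.mean(0);m=cv2.inRange(im,(95,95,95),(255,255,255));yy,xx=np.nonzero(m);Q=np.c_[xx,yy];o=[]
        for i in(2,1,3):
            d=(px[i]-c)/np.linalg.norm(px[i]-c);W=Q[np.linalg.norm(Q-px[i],axis=1)<11]
            # corner direction: bisector of the two outward edge normals
            e1=(px[i]-px[(i+1)%4]);e2=(px[i]-px[(i+3)%4]);d=e1/np.linalg.norm(e1)+e2/np.linalg.norm(e2)
            v=W@d;o.append(W[v>v.max()-0.5].mean(0))
        print(n,px[[2,1,3]].round().tolist(),np.round(o,1).tolist());out.append(o)
    X=tri(*out);print(X.round(1).tolist());return X
E
python3 - <<'E'
from h import *
tray_corners(cv2.imread('pics/sc9.png'),cv2.imread('pics/sd9.png'),(599.8,-223.9,140.2),11.3,.13)
tray_corners(cv2.imread('pics/sc10.png'),cv2.imread('pics/sd10.png'),(603.3,-223.1,114.9),11.3,.14)
s=env.read_state();tray_corners(env.read_camera('scene'),env.read_camera('side'),s['tool_pos'],11.3,.12)
E
```

```text
scene [[165.0, 200.0], [181.0, 232.0], [206.0, 187.0]] [[167.0, 200.0], [184.0, 242.0], [206.5, 187.0]]
side [[313.0, 159.0], [278.0, 137.0], [294.0, 173.0]] [[312.0, 159.0], [277.0, 137.0], [294.3, 184.0]]
[[383.4, -266.3, 96.4], [559.8, -347.6, 98.6], [409.2, -132.0, 80.6]]
scene [[168.0, 208.0], [184.0, 240.0], [208.0, 195.0]] [[170.0, 207.0], [184.0, 250.0], [208.5, 195.0]]
side [[311.0, 164.0], [277.0, 142.0], [293.0, 178.0]] [[310.0, 164.0], [276.0, 142.0], [291.0, 189.0]]
[[387.7, -263.3, 71.6], [560.7, -349.5, 72.4], [417.7, -131.6, 53.3]]
scene [[163.0, 205.0], [178.0, 237.0], [203.0, 192.0]] [[165.0, 206.0], [185.0, 244.0], [203.5, 193.0]]
side [[316.0, 164.0], [281.0, 142.0], [298.0, 178.0]] [[315.0, 164.0], [280.5, 142.0], [293.0, 188.0]]
[[369.8, -269.6, 70.7], [544.7, -340.1, 79.5], [408.7, -138.8, 58.5]]
```

```bash
python3 - <<'E'
from h import *
K,E=cam('scene');K2,E2=cam('side')
for n,p,q in(('bottle',(327,145),(228,352)),('pumice',(369,161),(167,322)),('stopper',(325,206),(207,224)),('beaker',(352,217),(183,220)),('mortar',(326,248),(199,190)),('vial',(281,245),(229,184)),('greenA',(130,230),(338,172)),('greenB',(166,213),(328,190)),('jar',(117,276),(310,144))):
    print(n,onplane(K,E,p,3).round()[0,:2],onplane(K2,E2,q,3).round()[0,:2])
E
```

```text
bottle [441. 475.] [427. 495.]
pumice [639. 465.] [628. 477.]
stopper [676. 114.] [675. 105.]
beaker [770. 120.] [767. 118.]
mortar [787. -46.] [780. -42.]
vial [ 686. -118.] [ 680. -113.]
greenA [ 307. -362.] [ 276. -332.]
greenB [ 319. -242.] [ 294. -213.]
jar [ 445. -482.] [ 432. -477.]
```

```bash
python3 - <<'E'
from h import *
go((478,131,115),-30)
E
python3 -m creep '{"commands":[{"jaw":1,"dx":0,"dy":0,"dz":-0.5,"spin":0},{"jaw":1,"dx":0,"dy":0,"dz":-1.5,"spin":0},{"jaw":1,"dx":0,"dy":0,"dz":-3,"spin":0},{"jaw":1,"dx":0,"dy":0,"dz":-4.5,"spin":0},{"jaw":1,"dx":0,"dy":0,"dz":-4.5,"spin":0}]}' 60
python3 - <<'E'
from h import *
env.read_camera('scene');go((478,131,230),-30)
E
```

```text
t 25.52 pos [ 585.4 -226.7  115.2] yaw 11.3 gap 8.8 | dx -1.41 dy -14.87 dz 0.01 spin 6.88
t: 26.15
tool_pos: [586.8, -227.6, 232.3]
ee_rot: [0.001, 0.995, 0.098, 0.003]
force: [0.0, 0.5, -2.0]
finger_gap: 8.9
gripper_force: 62.5
t 26.20 pos [ 586.  -227.1  230. ] yaw 11.3 gap 8.6 | dx -1.44 dy -14.89 dz -0.03 spin 6.88
```

```bash
python3 -m creep '{"commands":[{"jaw":1,"dx":-0.1,"dy":-1,"dz":0,"spin":0.5},{"jaw":1,"dx":-0.25,"dy":-2.5,"dz":0,"spin":1.2},{"jaw":1,"dx":-0.4,"dy":-4,"dz":0,"spin":1.9},{"jaw":1,"dx":-0.55,"dy":-5.7,"dz":0,"spin":2.7},{"jaw":1,"dx":-0.7,"dy":-7.4,"dz":0,"spin":3.5},{"jaw":1,"dx":-0.9,"dy":-9.1,"dz":0,"spin":4.3},{"jaw":1,"dx":-1.1,"dy":-10.8,"dz":0,"spin":5.1},{"jaw":1,"dx":-1.2,"dy":-12.4,"dz":0,"spin":5.9},{"jaw":1,"dx":-1.35,"dy":-13.8,"dz":0,"spin":6.5},{"jaw":1,"dx":-1.44,"dy":-14.7,"dz":0,"spin":6.88},{"jaw":1,"dx":-1.44,"dy":-14.9,"dz":0,"spin":6.88},{"jaw":1,"dx":-1.44,"dy":-14.9,"dz":0,"spin":6.88},{"jaw":1,"dx":-1.44,"dy":-14.9,"dz":0,"spin":6.88}]}' 60
python3 - <<'E'
from h import *
env.read_camera('scene');go((478,131,75),-30)
s=env.read_state();tray_corners(env.read_camera('scene'),env.read_camera('side'),s['tool_pos'],-30,.127)
print(corners(s['tool_pos'],-30,.127).round())
E
```

```text
t: 27.82
tool_pos: [477.5, 130.2, 227.7]
ee_rot: [0.0, 0.966, -0.259, 0.0]
force: [-0.5, -1.6, -1.0]
finger_gap: 8.6
gripper_force: 62.4
t 27.88 pos [477.5 130.4 227.7] yaw -30.1 gap 8.8 | dx 0.00 dy -0.03 dz 6.11 spin -0.01
scene [[260.0, 111.0], [245.0, 125.0], [292.0, 111.0]] [[260.0, 111.3], [246.0, 126.0], [301.0, 105.0]]
side [[308.0, 257.0], [296.0, 203.0], [264.0, 259.0]] [[306.5, 255.5], [295.0, 203.0], [263.5, 258.5]]
[[286.6, 238.8, 182.8], [367.3, 79.5, 202.1], [400.7, 317.0, 215.0]]
[[473. 133. 211.]
 [363.  79. 202.]
 [283. 242. 183.]
 [392. 297. 192.]]
```

```bash
python3 -m creep '{"commands":[{"jaw":1,"dx":0,"dy":0,"dz":1,"spin":0},{"jaw":1,"dx":0,"dy":0,"dz":3,"spin":0},{"jaw":1,"dx":0,"dy":0,"dz":4.6,"spin":0},{"jaw":1,"dx":0,"dy":0,"dz":5.6,"spin":0},{"jaw":1,"dx":0,"dy":0,"dz":6,"spin":0},{"jaw":1,"dx":0,"dy":0,"dz":6.1,"spin":0},{"jaw":1,"dx":0,"dy":0,"dz":6.1,"spin":0}]}' 60
python3 - <<'E'
from h import *
env.read_camera('scene');s=env.read_state();print(np.round(s['tool_pos'],1),np.round(s['force'],1),np.round(s['moment'],2))
E
```

```text
t: 28.85
tool_pos: [477.8, 131.6, 76.2]
ee_rot: [-0.0, 0.966, -0.259, 0.001]
force: [-0.1, -0.3, -0.4]
finger_gap: 8.7
gripper_force: 62.4
[477.9 131.7  76.3] [ 1.1  0.2 -0.5] [ 0.02 -0.07  0.02]
```

```bash
python3 -m creep '{"commands":[{"jaw":1,"dx":0,"dy":0,"dz":0.15,"spin":0},{"jaw":1,"dx":0,"dy":0,"dz":0.3,"spin":0},{"jaw":1,"dx":0,"dy":0,"dz":0.42,"spin":0},{"jaw":1,"dx":0.03,"dy":0,"dz":0.52,"spin":0},{"jaw":1,"dx":0.06,"dy":0,"dz":0.62,"spin":0},{"jaw":1,"dx":0.09,"dy":0,"dz":0.72,"spin":0}]}' 60
python3 - <<'E'
from h import *
env.read_camera('scene');s=env.read_state();print(np.round(s['tool_pos'],1),np.round(s['force'],1),np.round(s['moment'],2))
E
```

```text
t: 29.65
tool_pos: [479.3, 130.4, 57.2]
ee_rot: [-0.0, 0.966, -0.259, 0.0]
force: [0.8, -0.5, 4.4]
finger_gap: 8.8
gripper_force: 63.0
[479.2 130.3  57. ] [1.1 0.  2.2] [ 0.23  0.21 -0.07]
```

```bash
python3 -m creep '{"commands":[{"jaw":1,"dx":0.03,"dy":0,"dz":0.12,"spin":0},{"jaw":1,"dx":0.06,"dy":0,"dz":0.24,"spin":0},{"jaw":1,"dx":0.1,"dy":0,"dz":0.36,"spin":0},{"jaw":1,"dx":0.13,"dy":0,"dz":0.48,"spin":0},{"jaw":1,"dx":0.16,"dy":0,"dz":0.6,"spin":0},{"jaw":1,"dx":0.19,"dy":0,"dz":0.7,"spin":0},{"jaw":1,"dx":0.19,"dy":0,"dz":0.7,"spin":0}]}' 60
python3 - <<'E'
from h import *
env.read_camera('scene');s=env.read_state();print(np.round(s['tool_pos'],1),np.round(s['force'],1),np.round(s['moment'],2))
E
python3 -m creep '{"commands":[{"jaw":1,"dx":0,"dy":0,"dz":-1,"spin":0},{"jaw":1,"dx":0,"dy":0,"dz":-3,"spin":0},{"jaw":1,"dx":0,"dy":0,"dz":-5,"spin":0},{"jaw":1,"dx":0,"dy":0,"dz":-7,"spin":0},{"jaw":1,"dx":0,"dy":0,"dz":-7.5,"spin":0},{"jaw":1,"dx":0,"dy":0,"dz":-7.5,"spin":0},{"jaw":1,"dx":0,"dy":0,"dz":-7.5,"spin":0}]}' 60
python3 - <<'E'
from h import *
env.read_camera('scene');s=env.read_state();print(np.round(s['tool_pos'],1))
a=env.read_camera('scene');b=env.read_camera('side')
for t in(0.,.06):tray_corners(a,b,s['tool_pos'],-30,t);print(corners(s['tool_pos'],-30,t).round()[[2,1,3]].tolist())
E
```

```text
t: 30.58
tool_pos: [483.1, 128.0, 39.6]
ee_rot: [0.0, 0.966, -0.259, -0.0]
force: [-0.9, 1.4, 2.2]
finger_gap: 9.1
gripper_force: 62.7
[483.1 128.   39.7] [-1.3  0.   2.6] [ 0.51  0.53 -0.11]
t: 31.5
tool_pos: [482.5, 127.7, 225.6]
ee_rot: [0.001, 0.966, -0.259, -0.001]
force: [-0.1, -0.1, -0.2]
finger_gap: 9.1
gripper_force: 62.3
[482.5 127.7 225.6]
scene [[261.0, 104.0], [245.0, 124.0], [293.0, 107.0]] [[259.5, 105.0], [246.0, 124.0], [302.5, 102.0]]
side [[307.0, 250.0], [295.0, 201.0], [263.0, 254.0]] [[307.5, 250.5], [290.0, 191.0], [263.5, 254.5]]
[[285.9, 238.4, 207.0], [391.6, 56.0, 223.9], [404.5, 315.6, 228.4]]
[[288.0, 240.0, 210.0], [368.0, 77.0, 210.0], [397.0, 294.0, 210.0]]
scene [[261.0, 108.0], [245.0, 125.0], [293.0, 110.0]] [[259.5, 105.0], [246.0, 124.0], [302.5, 105.0]]
side [[307.0, 253.0], [295.0, 202.0], [263.0, 256.0]] [[307.5, 250.5], [288.0, 193.0], [263.5, 254.5]]
[[285.9, 238.4, 207.0], [392.6, 60.1, 221.4], [407.4, 310.7, 219.6]]
[[288.0, 240.0, 196.0], [368.0, 77.0, 205.0], [397.0, 294.0, 200.0]]
```

Contact on the bench levelled the tray: the heel is within 3 mm of level. Now I carry it over the tile.

```bash
python3 - <<'E'
from h import *
go((598,-55,194),-30)
E
```

```text
t 31.65 pos [482.7 127.8 226. ] yaw -30.0 gap 8.8 | dx 7.65 dy 4.03 dz 1.28 spin 0.00
```

```bash
python3 -m creep '{"commands":[{"jaw":1,"dx":0.5,"dy":0.26,"dz":0,"spin":0},{"jaw":1,"dx":1.5,"dy":0.8,"dz":0,"spin":0},{"jaw":1,"dx":2.8,"dy":1.5,"dz":0,"spin":0},{"jaw":1,"dx":4.1,"dy":2.2,"dz":0,"spin":0},{"jaw":1,"dx":5.4,"dy":2.85,"dz":0.3,"spin":0},{"jaw":1,"dx":6.5,"dy":3.4,"dz":0.7,"spin":0},{"jaw":1,"dx":7.3,"dy":3.85,"dz":1.1,"spin":0},{"jaw":1,"dx":7.65,"dy":4.03,"dz":1.28,"spin":0},{"jaw":1,"dx":7.65,"dy":4.03,"dz":1.28,"spin":0},{"jaw":1,"dx":7.65,"dy":4.03,"dz":1.28,"spin":0},{"jaw":1,"dx":7.65,"dy":4.03,"dz":1.28,"spin":0}]}' 60
python3 - <<'E'
from h import *
env.read_camera('scene');go((598,-55,194),-30);s=env.read_state()
a=env.read_camera('scene');b=env.read_camera('side');cv2.imwrite('pics/f.png',a);cv2.imwrite('pics/fb.png',b)
tray_corners(a,b,s['tool_pos'],-30,0.01);print(corners(s['tool_pos'],-30,0.01).round()[[2,1,3]].tolist())
for n,i in(('scene',a),('side',b)):
    m=brown(i);K,E=cam(n);print(n,[c for c in comps(m,60)],proj(K,E,[(516.5,243,135),(516.5,243,0)]).round())
E
```

```text
t: 33.02
tool_pos: [598.5, -53.9, 195.8]
ee_rot: [-0.0, 0.966, -0.258, 0.0]
force: [-0.9, 0.5, -0.5]
finger_gap: 8.7
gripper_force: 62.2
t 33.08 pos [598.5 -54.1 195.8] yaw -29.9 gap 8.8 | dx -0.00 dy 0.04 dz 0.07 spin 0.01
scene [[249.0, 138.0], [230.0, 165.0], [286.0, 142.0]] [[248.5, 138.0], [230.0, 165.0], [283.0, 141.0]]
side [[285.0, 201.0], [276.0, 163.0], [247.0, 204.0]] [[287.0, 211.0], [281.7, 154.0], [241.0, 213.0]]
[[384.5, 79.4, 161.9], [487.1, -126.0, 195.0], [507.0, 131.7, 168.0]]
[[404.0, 58.0, 178.0], [484.0, -105.0, 179.0], [513.0, 112.0, 178.0]]
scene [([312, 0, 189, 124, 17342], [403.0, 51.0]), ([0, 50, 137, 46, 1734], [65.1, 71.3]), ([34, 84, 95, 64, 3527], [74.9, 112.8]), ([297, 134, 15, 42, 254], [300.9, 152.6]), ([307, 137, 16, 42, 533], [314.4, 157.9]), ([480, 181, 32, 23, 411], [496.4, 191.8]), ([320, 197, 10, 12, 90], [324.5, 202.3]), ([101, 253, 27, 19, 242], [115.4, 264.4])] [[311. 140.]
 [309. 174.]]
side [([262, 0, 78, 50, 2514], [300.3, 18.1]), ([276, 31, 34, 17, 309], [287.7, 39.8]), ([303, 134, 15, 8, 73], [309.6, 138.1]), ([202, 217, 9, 10, 68], [206.2, 221.2]), ([218, 235, 14, 39, 296], [223.5, 253.9]), ([232, 238, 14, 40, 432], [238.7, 257.4])] [[231. 244.]
 [233. 268.]]
```

```bash
python3 -c "
from station import env
print(env.hand_in())"
```

```text
the job is handed in; nothing more can be done
None
```

The job is handed in at about 33 s of the 70: both boxes stand squarely on the base box, and the top tray was peeled tab-first and is held level about 15 cm above the tile. To level it in the grip I pressed its heel corner briefly on bare bench without letting go.

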